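# Clamp a neck-heel blank in the tilted drilling vise

### The job

Lay the round-ended wooden block flat in the cradle of the tilted vise, its round end towards the rounded pocket of the fixed jaw, and let go of it. Then turn the crank so that the moving jaw slides up against the block and holds it tight in the pocket, let go of the handle, and leave the tape, the glue and the screwdriver where they are.

Things in the scene. Friction and masses are not known exactly. Their poses are not given: they have to be found in the camera images.
- blank: Plain brown wooden block lying loose on the bench left of the vise: 136 mm long (its y), 52 wide (x), 32 thick (z), about 150 g; top and underside alike. The +y end is a half round of radius 26 mm, the -y end square. Origin: centre of its underside, 68 mm from either end. z up. At the start the round end points to the robot's left, give or take 60 degrees.
- blank_round_end (a point): Tip of the block's round end: 68 mm along +y from the block's origin, 16 mm above its underside. Grasp the block across its 52 mm width, by its upper half.
- cradle: Bed of the fixed grey steel vise. Tilted 25 degrees, its face leaning to the robot's side; turned 25 to 55 degrees, crank end outwards. Origin: on the bed surface, 92 mm above the bench: the block's origin when clamped, with the same axes. x: up the slope, away from the robot; y: level, from crank to fixed jaw; z: square to the bed. Outline: x -52 to 52, y -144 to 100 mm.
- rails (a point): Point on the bed at the cradle's origin, midway between the low side rails: 10 mm high, inner faces at cradle x = -28.5 and 28.5 mm, at y -68 to -34 and 13 to 47 mm, no rail between. They keep the block from sliding down the slope.
- pocket (a point): Bottom of the rounded pocket in the fixed steel jaw, at cradle y = 68 mm, z = 13 mm. The pocket's centre of curvature is at y = 42 mm, it is about 2 mm wider than the block, and the jaw is 26 mm high, so a seated block stands 6 mm above it and 22 mm above the rails.
- jaw: Moving steel jaw, 72 mm wide (x), 20 mm thick, top 34.5 mm above the bed; axes as the cradle's. Origin: on the bed at the foot of its clamping face, which looks to +y. In the cradle's frame it is at y = -108 mm fully open and y = -68 mm when it meets the seated block. Only the screw moves it. An end plate 36 mm high is behind it, at y -144 to -132 mm.
- crank (a joint): Turn of the crank, rad, 0 (jaw fully open) to 17.2; growing closes: clockwise seen from the handle end, looking along cradle +y. The jaw moves 20 mm a turn. Starts between 0 and 7.5; the seated block is met near 12.6. It takes about 4 N at the handle and stays where left. When the jaw bears on the block it stiffens: 10 to 15 N, within a tenth of a turn more, is tight.
- handle_mid (a point): Middle of the crank handle: dark wooden grip, 22 mm in diameter, 70 mm long, parallel to cradle y, pointing away from the vise; it spins freely on its pin. In the cradle's frame: x = 50 mm x sin(crank), y = -192 mm, z = 16 mm + 50 mm x cos(crank). Crank arm at y -146 to -156 mm. Held here with the tool square to the bed, it can be taken all the way round.
- tape: Bystander: a pale tape roll lying flat, 100 mm in diameter and 25 mm high, to the right of the vise on the robot's side. Origin: centre of its underside.
- glue: Bystander: a white glue bottle, 52 mm in diameter and 130 mm high, standing beyond the vise. Origin: centre of its underside.
- screwdriver: Bystander: a screwdriver with a wooden handle, 190 mm long, lying on the bench beyond the block.
There are look-alikes about, which are no part of the job. Of the things like the blank, leave any that is pink, red or yellow; of the rest the smaller one is meant.

How it is judged:
On the way:
1. the block lies flat in the cradle between the rails, round end in or near the pocket (within 25 mm), and is let go (x of blank in the frame of cradle between -0.005 and 0.005 m and y of blank in the frame of cradle between -0.025 and 0.005 m and z of blank in the frame of cradle between -0.004 and 0.004 m and angle between the z axis of blank and the z axis of cradle, either way round below 0.07 rad and y of blank_round_end in the frame of cradle above 0.03 m and contact force between the fingers and blank below 0.1 N and linear speed of blank below 0.01 m/s), for 0.2 s.
At the end, for the whole second after the job is handed in: The block lies flat in the cradle (origin within 5 mm of its seat along the cradle's x and y and within 4 mm in z, tilted no more than 4 degrees from the bed, round end in the pocket), at rest and let go, and the moving jaw presses on it with more than 10 N (x of blank in the frame of cradle between -0.005 and 0.005 m and y of blank in the frame of cradle between -0.005 and 0.005 m and z of blank in the frame of cradle between -0.004 and 0.004 m and angle between the z axis of blank and the z axis of cradle, either way round below 0.07 rad and y of blank_round_end in the frame of cradle above 0.03 m and contact force between the fingers and blank below 0.1 N and linear speed of blank below 0.01 m/s and contact force between jaw and blank above 10 N); the robot touches nothing.
It fails at once if the tape was moved more than 30 mm (distance of tape from where it was at the start of the episode above 0.03 m).
It fails at once if the glue was moved more than 30 mm (distance of glue from where it was at the start of the episode above 0.03 m).
It fails at once if the screwdriver was moved more than 30 mm (distance of screwdriver from where it was at the start of the episode above 0.03 m).
It also fails if it takes over 72 s, if anything falls off the work surface, if the arm or the gripper's body presses on something with over 40 N, if the wrist force passes 120 N, or if a joint passes its speed limit or range.

### The arm

A 6-joint arm with a two-finger parallel gripper is mounted at the origin on the work surface. World frame = base frame: x ahead of the robot, y to its left, z up, the work surface at z = 0. Lengths are in m, angles in rad, forces in N, time in s.
With the tool pointing down it reaches from about 0.275 to 0.825 m from the base axis. Payload 4.9 kg.
Tool frame: the origin (TCP) lies midway between the tips of the shut fingers; the grasp point (between the pads) lies 19 mm behind it (bot.grip_depth is the distance from the TCP to the grasp point, in m); y points along the fingers, x is the direction in which the jaws open and shut, and the axes are right-handed (so a half turn about y gives the same grasp; the last joint's range is limited). The gripper opens to 85 mm and grips with 20 to 120 N. Pads are 22 mm wide; open, the fingers measure 114 mm over their backs; the gripper's body (76 mm by 85 mm) begins 54 mm behind the grasp point. The pads swing forward as they close: fully open they stand 13 mm farther back than shut.
Start: joints at [1.059, 0.326, -0.193, 1.052, 0, 1.437], TCP at [0.203, 0.511, 0.231] pointing down, gripper open.
Joint ranges: [-2.65, 2.65], [-0.97, 1.79], [-1.3, 1.35], [-1.93, 2.1], [-1.47, 1.37], [-3.14, 3.14]. Speed limits (rad/s): [2.57, 2.57, 3.14, 3.14, 3.14, 3.14].

### API

Orientations are given as a unit quaternion [w, x, y, z].
In Python, from cell import bot gives the robot as it stands. Calls block until the motion is done:
- bot.move_pose(position, orientation): joint-space move of the TCP to a pose.
- bot.move_linear(position, speed=0.15, rotation=None, until_force=None): straight line of the TCP; rotation=None keeps the orientation; speed is the mean speed in m/s. With until_force (N) it stops when the force on the tool has changed by that much, and returns True; else False.
- bot.goto_joints(angles): joint-space move.
- bot.set_gripper(opening, grasp_force=None): opening from 0.0 (shut) to 1.0 (fully open); grasp_force is the grip in N (None keeps the last); returns when the fingers have stopped.
- bot.wait(seconds).
- bot.solve_ik(position, orientation): joint angles nearest the present ones, or None.
- bot.camera(name): name is "scene" or "top"; returns the picture (420x560x3 uint8, red, green, blue); there is no depth.
- bot.calibration(name): a dict with "mtx" (3x3 intrinsics, pixels), "extrinsics" (4x4, takes a point from world to camera coordinates). Camera axes: x right, y down, z forward; pixel columns grow to the right and rows downward; lengths in m; the calibration is good to about 2 mm. A picture is of the moment at which its call begins. calibration takes no time and is no camera call.
A pose or a line that the arm cannot do raises bot.PlanningError and nothing moves.
- bot.close_job(): hands the job in, once; it reports no verdict.
Trained networks look in the newest picture that a camera, given by its name, has taken for a name from the list of things; names that differ only in an ending like _2 or _b are one class to them, and where a whole thing is asked for, a point or a joint stands for the part that bears it (a point fixed in the world has none). Each returns a list of dicts, best first, with "confidence" (0 to 1); they miss things now and then, are a little off and sometimes report something else, mostly with a low value. They report only what shows in the picture. A call takes as long as a camera call. They do not tell look-alikes from the thing itself.
- bot.search_frame(camera, thing): "bbox" ([left, top, width, height] in pixels, round what is visible of it).
Readings, each from a call of its own:
- bot.read_clock(): time.
- bot.read_joint_positions(): joint angles.
- bot.read_joint_vel(): joint speeds.
- bot.read_joint_efforts(): joint torques, N m.
- bot.read_position(): TCP position.
- bot.read_tool_rot(): TCP orientation.
- bot.read_ft_force(): force on the tool from outside, world axes, zero at the start.
- bot.read_moment(): the same for the moment, N m.
- bot.read_gripper_width(): opening from 0.0 (shut) to 1.0 (fully open).
Only numpy, scipy, OpenCV 4.12 (cv2) and the standard library are available. Lean on these libraries where they do the work, as an engineer would, in place of code of your own. Each camera call takes 0.05 s, during which the arm holds its last target. There are 200 camera calls.

## Working session

There is one attempt and no reset: what is moved stays moved. The work goes in short steps, each a Python script; the robot and the scene stay as the last script left them, time stands still between calls to the robot, and variables do not carry over. Pictures are saved under pics/ and viewed, about 8 in all and at most 12, crops included, and the job is handed in when it is done.

```bash
mkdir -p pics; python3 - <<'E'
from cell import bot
import cv2,numpy as np
for c in("scene","top"):
    im=bot.camera(c); cv2.imwrite(f"pics/{c}0.png",im[:,:,::-1])
    k=bot.calibration(c); print(c,np.round(k["mtx"],1).tolist(),np.round(k["extrinsics"],4).tolist())
    for t in("blank","cradle","jaw","handle_mid","tape","glue","screwdriver"):
        print(t,[(np.round(d["bbox"]).tolist(),round(d["confidence"],2)) for d in bot.search_frame(c,t)])
print(bot.read_clock(),bot.read_tool_rot())
E
```

```text
scene [[421.0, 0.0, 277.8], [0.0, 421.0, 208.2], [0.0, 0.0, 1.0]] [[0.3755, 0.9268, 0.0036, -0.3137], [0.667, -0.2676, -0.6954, -0.2494], [-0.6435, 0.2635, -0.7186, 1.512], [0.0, 0.0, 0.0, 1.0]]
blank [([356.0, 179.0, 67.0, 38.0], 0.91), ([289.0, 242.0, 51.0, 21.0], 0.79), ([301.0, 176.0, 32.0, 41.0], 0.69), ([363.0, 132.0, 58.0, 33.0], 0.6)]
cradle [([190.0, 181.0, 62.0, 124.0], 0.96)]
jaw [([210.0, 238.0, 32.0, 29.0], 0.69), ([216.0, 259.0, 18.0, 44.0], 0.53), ([192.0, 181.0, 63.0, 124.0], 0.37)]
handle_mid [([215.0, 276.0, 17.0, 26.0], 0.63)]
tape [([74.0, 219.0, 41.0, 36.0], 0.69)]
glue [([329.0, 266.0, 20.0, 42.0], 0.6)]
screwdriver [([366.0, 243.0, 34.0, 41.0], 0.64)]
top [[513.7, 0.0, 285.3], [0.0, 513.7, 208.1], [0.0, 0.0, 1.0]] [[-0.0045, -0.9999, 0.0114, 0.102], [-0.9925, 0.003, -0.1224, 0.5368], [0.1224, -0.0118, -0.9924, 1.4537], [0.0, 0.0, 0.0, 1.0]]
blank [([199.0, 220.0, 41.0, 41.0], 0.93), ([81.0, 247.0, 53.0, 58.0], 0.82), ([125.0, 187.0, 67.0, 51.0], 0.76), ([172.0, 288.0, 47.0, 37.0], 0.69), ([229.0, 163.0, 49.0, 29.0], 0.58)]
cradle [([317.0, 137.0, 40.0, 116.0], 0.72)]
jaw [([200.0, 218.0, 42.0, 44.0], 0.72), ([317.0, 138.0, 41.0, 117.0], 0.64), ([328.0, 167.0, 25.0, 20.0], 0.53)]
handle_mid []
tape [([426.0, 252.0, 36.0, 35.0], 0.79)]
glue [([254.0, 112.0, 13.0, 22.0], 0.8)]
screwdriver [([200.0, 124.0, 10.0, 60.0], 0.75)]
0.8 [-0.58498148  0.58500652  0.3972221  -0.39721362]
```

View pics/top0.png

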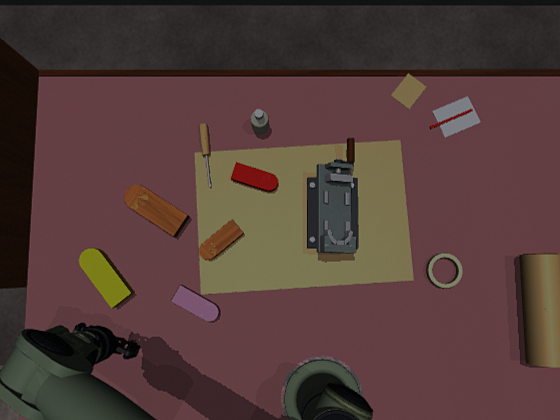

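View pics/scene0.png

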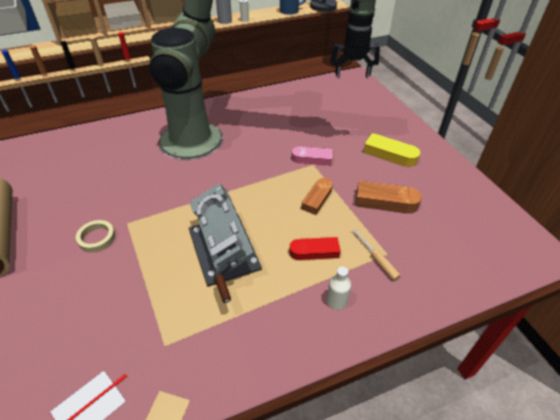

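The top view shows two brown blocks: the smaller one at about (221,240), which is the target, and a larger one at (157,210). The vise is at (338,205) with its crank at the far end (350,150) and the pocket near (340,238). The scene view agrees. I'll zoom in on the vise and block.

```bash
python3 - <<'E'
import cv2,numpy as np
t=cv2.imread("pics/top0.png"); s=cv2.imread("pics/scene0.png")
a=cv2.resize(t[130:270,295:375],None,fx=4.2,fy=4.2,interpolation=cv2.INTER_CUBIC)
b=cv2.resize(s[175:315,170:270],None,fx=4.2,fy=4.2,interpolation=cv2.INTER_CUBIC)
cv2.imwrite("pics/z1.png",np.hstack([a,b])); 
E
```

```text
(no output)
```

View pics/z1.png

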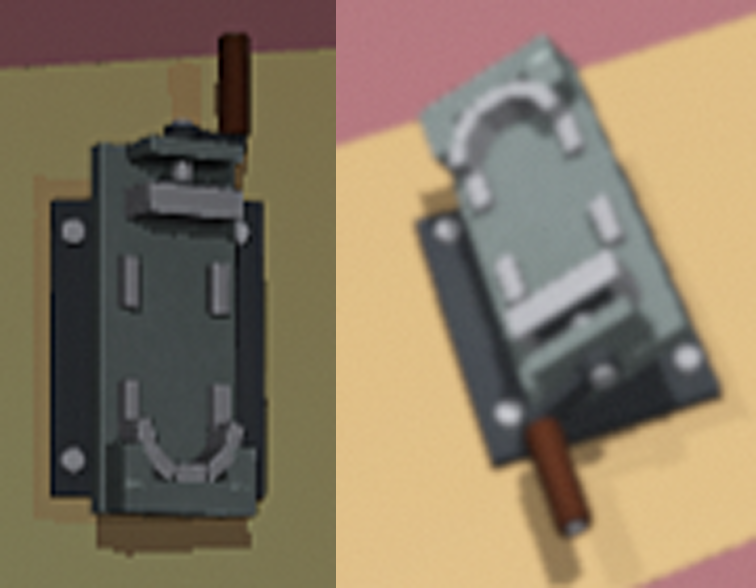

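The zoom shows four rails, the jaw nearly fully open, and the handle on the downslope side at the far end. Cradle +y points roughly toward the robot and upslope is to the robot's left. I'll fit the pose from both views.

```bash
cat > h.py <<'E'
from cell import bot
import cv2,numpy as np
from scipy.optimize import least_squares
from scipy.spatial.transform import Rotation as R
def proj(c,P):
    k=bot.calibration(c);E=k["extrinsics"];q=(np.atleast_2d(P)@E[:3,:3].T+E[:3,3])@k["mtx"].T
    return q[:,:2]/q[:,2:]
def ray(c,uv,z):
    k=bot.calibration(c);E=k["extrinsics"];d=E[:3,:3].T@np.linalg.inv(k["mtx"])@np.array([*uv,1.]);o=-E[:3,:3].T@E[:3,3]
    return o+d*(z-o[2])/d[2]
TILT=np.radians(25)
# x axis goes up the slope: Rz(yaw)*Ry(-tilt)
def CR(yaw): return (R.from_euler('z',yaw)*R.from_euler('y',-TILT)).as_matrix()
def W(p,P): return np.array([p[0],p[1],.092])+np.atleast_2d(P)@CR(p[2]).T
def handle(cr,y=-.192): return np.array([.05*np.sin(cr),y,.016+.05*np.cos(cr)])
def boxpts(x0,x1,y0,y1,z0,z1): return [(x,y,z) for x in(x0,x1) for y in(y0,y1) for z in(z0,z1)]
E
cat > fit.py <<'E'
from h import *
T=lambda u,v:(295+u/4.2,130+v/4.2)
S=lambda u,v:(170+(u-336)/4.2,175+v/4.2)
def model(p):
    yj=-.108+.02*p[3]/2/np.pi
    return np.array([(.032,-.051,.009),(-.032,-.051,.009),(.032,.03,.009),(-.032,.03,.009),(0,yj-.01,.0345),handle(p[3]),handle(p[3],-.157),handle(p[3],-.227)])
oT=np.array([T(131,283),T(220,288),T(131,400),T(222,403),T(195,200),T(233,83),T(233,132),T(233,35)])
oS=np.array([S(605,218),S(510,278),S(568,130),S(477,190),S(563,293),S(559,475),S(545,425),S(574,526)])
def res(p): 
    P=W(p,model(p)); return np.r_[(proj("top",P)-oT).ravel(),(proj("scene",P)-oS).ravel()]
o=ray("top",T(174,345),.092)
best=min((least_squares(res,[o[0],o[1],np.pi/2,c],loss='soft_l1') for c in(0,1.5,3,4.5,6,7.5)),key=lambda r:r.cost)
p=best.x;print(p,np.degrees(p[2]),best.cost);print(np.round(best.fun.reshape(2,-1,2),1).tolist())
np.save("vise.npy",p)
ims={c:cv2.imread(f"pics/{c}0.png") for c in("top","scene")}
out=[]
for c,(r0,r1,c0,c1) in(("top",(130,270,295,375)),("scene",(175,315,170,270))):
    f=5;im=cv2.resize(ims[c][r0:r1,c0:c1],None,fx=f,fy=f,interpolation=cv2.INTER_CUBIC)
    def line(P,col):
        q=((proj(c,W(p,P))+.5-[c0,r0])*f-.5).round().astype(int);cv2.polylines(im,[q.reshape(-1,1,2)],False,col,1)
    line([(-.052,-.144,0),(.052,-.144,0),(.052,.1,0),(-.052,.1,0),(-.052,-.144,0)],(0,0,255))
    for s in(-1,1):
        for a,b in((-.068,-.034),(.013,.047)): line([(s*.0285,a,0),(s*.0285,b,0),(s*.0285,b,.01),(s*.0285,a,.01),(s*.0285,a,0)],(0,255,255))
    t=np.linspace(0,np.pi,20); line([(.027*np.cos(x),.042+.027*np.sin(x),.026) for x in t],(0,255,0))
    y=-.108+.02*p[3]/2/np.pi;line([(-.036,y,.0345),(.036,y,.0345),(.036,y-.02,.0345),(-.036,y-.02,.0345),(-.036,y,.0345)],(255,255,0))
    line([handle(p[3],-.157),handle(p[3],-.227)],(255,0,255))
    out.append(im)
cv2.imwrite("pics/ov1.png",np.hstack(out)[:600,:900][:, :800] if 0 else cv2.resize(np.hstack(out),None,fx=.8,fy=.8))
# block: mask of orange-brown in top view
im=ims["top"][215:265,195:245]; hsv=cv2.cvtColor(im,cv2.COLOR_BGR2HSV)
print(hsv[25,25],hsv[25,45],hsv[2,2])
m=((hsv[...,0]<16)&(hsv[...,1]>150)).astype(np.uint8);n,l,st,ce=cv2.connectedComponentsWithStats(m)
i=1+st[1:,4].argmax();print(st[i],ce[i]);cnt=cv2.findContours((l==i).astype(np.uint8),0,2)[0][0]
(cx,cy),(w,hh),a=cv2.minAreaRect(cnt);print(cx+195,cy+215,w,hh,a)
for q in cv2.boxPoints(((cx+195,cy+215),(w+1,hh+1),a)): print(np.round(ray("top",q,.024),4))
E
python3 fit.py
```

```text
[ 0.50826618 -0.03639495  1.56032679  4.49445168] 89.40013953193325 7.5518818061332675
[[[0.1, -1.1], [-1.2, -0.7], [0.2, 0.5], [-1.4, 0.8], [-0.4, -0.8], [-0.4, -0.3], [-0.3, 0.1], [-0.6, -0.9]], [[-1.2, 0.2], [0.3, -0.8], [-1.5, -0.1], [0.2, -1.7], [-0.8, -0.6], [-0.6, 0.1], [-1.3, 0.4], [0.2, 0.1]]]
[ 12 182 123] [ 29  82 128] [ 16  89 115]
[  4   5  44  40 804] [25.14303483 24.98880597]
219.38763999938965 240.67977714538574 18.30196189880371 46.8610725402832 50.44033432006836
[0.422  0.3607 0.024 ]
[0.5098 0.2554 0.024 ]
[0.4665 0.2196 0.024 ]
[0.3793 0.3248 0.024 ]
```

View pics/ov1.png

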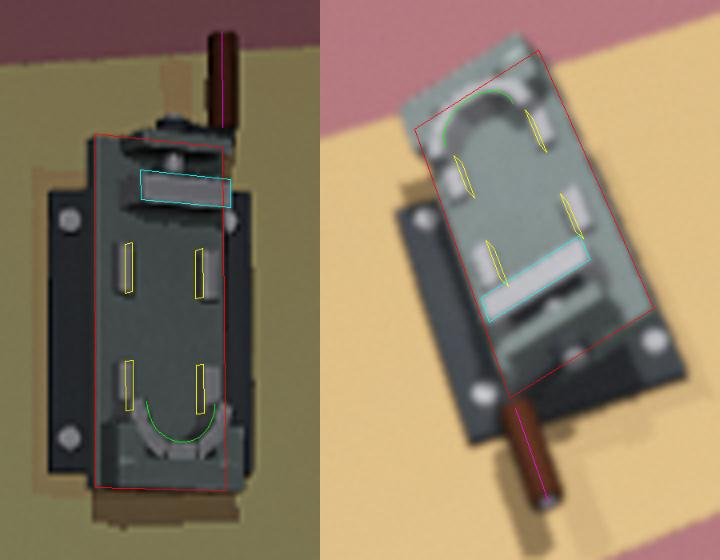

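The overlay matches the bed, pocket, jaw and handle. The rails look about 2 mm thicker than I assumed, which is symmetric and so harmless. Next I'll refit with wider rails, fit the block silhouette in both views, and check reachability.

```bash
sed -i 's/\.032/.0335/g' fit.py; python3 fit.py | head -2; cat >> h.py <<'E'
def outline(L=.136,w=.052):
    t=np.linspace(0,np.pi,25);r=w/2
    return np.array([(r*np.cos(x),L/2-r+r*np.sin(x)) for x in t]+[(-r,-L/2),(r,-L/2)])
def blockpts(b,base=0.):
    c,s=np.cos(b[2]),np.sin(b[2]);o=outline()@np.array([[c,s],[-s,c]])+b[:2]
    return np.vstack([np.c_[o,np.full(len(o),z)] for z in(0,.032)])
def down(ang): # tool y down, tool x at world angle ang
    x=np.array([np.cos(ang),np.sin(ang),0]);y=np.array([0,0,-1.]);return np.c_[x,y,np.cross(x,y)]
def quat(M): return R.from_matrix(M).as_quat(scalar_first=True)
def ctool(yaw,s): # tool square to the bed, tool x = s*cradle x
    C=CR(yaw);x=s*C[:,0];y=-C[:,2];return np.c_[x,y,np.cross(x,y)]
E
python3 - <<'E'
from h import *
from scipy.optimize import minimize
F=4
masks={}
for c,(u,v) in(("top",(219,241)),("scene",(317,196))):
    im=cv2.imread(f"pics/{c}0.png");hsv=cv2.cvtColor(cv2.resize(im,None,fx=F,fy=F,interpolation=cv2.INTER_LINEAR),cv2.COLOR_BGR2HSV)
    m=((hsv[...,0]<17)&(hsv[...,1]>135)).astype(np.uint8);n,l,st,ce=cv2.connectedComponentsWithStats(m)
    i=l[v*F,u*F];masks[c]=(l==i).astype(np.uint8);print(c,i,st[i]/F)
def cost(b,ret=False):
    r=[]
    for c,m in masks.items():
        q=(proj(c,blockpts(b))+.5)*F-.5;h=cv2.convexHull(q.astype(np.float32))
        o=np.zeros_like(m);cv2.fillConvexPoly(o,(h*16).round().astype(np.int32),1,shift=4)
        r.append(1-(o&m).sum()/(o|m).sum())
    return r if ret else sum(r)
b0=np.array([.444,.290,np.arctan2(.105,-.088)-np.pi/2])
for b in(b0,b0+[0,0,np.pi]):
    r=minimize(cost,b,method='Nelder-Mead',options=dict(initial_simplex=b+np.vstack([np.zeros(3),np.diag([.01,.01,.1])])))
    print(r.x,r.fun,cost(r.x,True))
    if b is b0: np.save("blank.npy",r.x);bb=r.x
p=np.load("vise.npy");b=bb;M=R.from_quat(bot.read_tool_rot(),scalar_first=True).as_matrix();print(M.round(2).tolist())
print("depth",bot.grip_depth)
for s in(1,-1):
    a=b[2]+(0 if s==1 else np.pi)
    print(s,"grasp",bot.solve_ik([b[0],b[1],.002],quat(down(a))))
    Q=quat(ctool(p[2],s))
    print("place",bot.solve_ik(W(p,[0,-.01,.002])[0],Q), "hi",bot.solve_ik(W(p,[0,-.01,.1])[0],Q))
    for k in np.arange(4.5,11,.8):
        q=bot.solve_ik(W(p,handle(k)-[0,0,.019])[0],Q);print(round(k,1),None if q is None else np.round(q,2))
E
```

```text
[ 0.50838751 -0.03642368  1.56048432  4.49550365] 89.40916566258565 5.8490287719445355
[[[-0.3, -1.2], [-0.8, -0.7], [-0.2, 0.4], [-1.0, 0.7], [-0.3, -0.8], [-0.4, -0.4], [-0.3, 0.0], [-0.5, -0.9]], [[-0.7, -0.1], [-0.1, -0.5], [-1.0, -0.4], [-0.3, -1.4], [-0.8, -0.5], [-0.5, 0.2], [-1.3, 0.5], [0.2, 0.2]]]
top 26 [ 199.    219.75   44.25   40.25 3347.25]
scene 82 [ 301.75  178.25   30.25   36.   2538.5 ]
[0.44415543 0.29094022 0.71038174] 0.19249950834198515 [np.float64(0.05615520282186948), np.float64(0.13634430552011567)]
[0.44702819 0.28647595 3.83203811] 0.2564229703562363 [np.float64(0.10750119445771622), np.float64(0.14892177589852007)]
[[0.37, 0.0, -0.93], [0.93, -0.0, 0.37], [-0.0, -1.0, -0.0]]
depth 0.0187
1 grasp [ 0.44084693  0.55893393 -0.50807303  0.50378936  0.          1.30126152]
place [-0.44605377  0.51914316 -0.36717825  0.87881143  0.39317993 -0.47456368] hi [-0.51385526  0.44794039 -0.22387479  1.12030356  0.37918359 -0.54618203]
4.5 [-0.39  0.85  0.19  1.08  0.4  -0.41]
5.3 [-0.4   0.83  0.24  1.16  0.4  -0.42]
6.1 [-0.37  0.79  0.25  1.2   0.41 -0.4 ]
6.9 [-0.3
[... 164 characters left out ...]
[-0.35  0.86  0.15  1.01  0.41 -0.37]
10.9 [-0.39  0.85  0.2   1.09  0.4  -0.42]
-1 grasp [ 0.44084693  0.55893393 -0.50807303  0.50378936  0.         -1.84033114]
place [-0.44605377  0.51914316 -0.36717825  0.87881143  0.39317993  2.66702898] hi [-0.51385526  0.44794039 -0.22387479  1.12030356  0.37918359  2.59541062]
4.5 [-0.39  0.85  0.19  1.08  0.4   2.73]
5.3 [-0.4   0.83  0.24  1.16  0.4   2.72]
6.1 [-0.37  0.79  0.25  1.2   0.41  2.74]
6.9 [-0.32  0.76  0.21  1.17  0.41  2.8 ]
7.7 [-0.28  0.76  0.16  1.09  0.42  2.85]
8.5 [-0.27  0.79  0.12  1.02  0.42  2.86]
9.3 [-0.3   0.83  0.11  0.98  0.42  2.82]
10.1 [-0.35  0.86  0.15  1.01  0.41  2.77]
10.9 [-0.39  0.85  0.2   1.09  0.4   2.73]
```

```bash
python3 - <<'E'
from h import *
p=np.load("vise.npy");b=np.load("blank.npy")
u=np.array([-np.sin(b[2]),np.cos(b[2])]);g=b[:2]-.002*u
Q=quat(down(b[2]))
bot.move_pose([*g,.12],Q); bot.move_linear([*g,.003],.12)
bot.set_gripper(0.0,60); w=bot.read_gripper_width(); print("w",w,w*85)
bot.move_linear([*g,.16],.2); 
Qc=quat(ctool(p[2],1)); t=W(p,[0,-.010,.060])[0]
print(bot.solve_ik(W(p,[0,-.010,.12])[0],Qc))
bot.move_pose(W(p,[0,-.010,.14])[0],Qc); bot.move_linear(t,.15); bot.wait(.2)
print(bot.read_position()-t,bot.read_gripper_width(),bot.read_ft_force(),bot.read_clock())
im={c:bot.camera(c) for c in("top","scene")}
out=[]
o=outline();bl=lambda dz,y=-.008:np.c_[o[:,0],o[:,1]+y,np.full(len(o),dz)]
for c,(r0,r1,c0,c1) in(("top",(130,270,295,375)),("scene",(155,295,170,270))):
    cv2.imwrite(f"pics/{c}1.png",im[c][:,:,::-1]);f=4.2
    a=cv2.resize(im[c][r0:r1,c0:c1,::-1],None,fx=f,fy=f,interpolation=cv2.INTER_CUBIC)
    for dz,col in((.058,(0,255,255)),(.09,(0,255,0))):
        q=((proj(c,W(p,bl(dz)))+.5-[c0,r0])*f-.5).round().astype(int);cv2.polylines(a,[q.reshape(-1,1,2)],True,col,1)
    out.append(a)
cv2.imwrite("pics/ov2.png",np.hstack(out))
E
```

```text
w 0.6003760491064268 51.03196417404628
[-0.52718675  0.43835167 -0.18926212  1.1696623   0.37622348 -0.56016646]
[ 0.00074669 -0.00063617  0.00089091] 0.5974319678598198 [ 0.13797635 -0.63017836 -1.62932394] 7.1083
```

View pics/ov2.png

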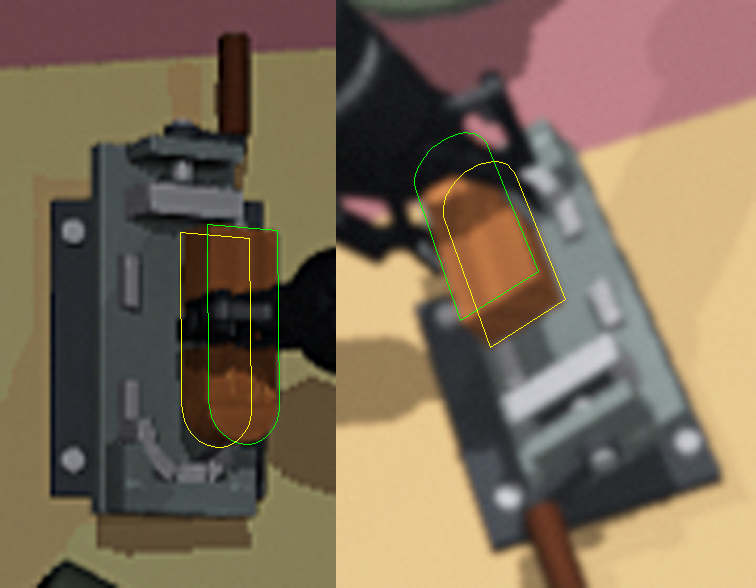

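The block is held with its round end toward the pocket, and it agrees with the predicted outlines to about 1–2 mm in both views. I'll lower it under force guard.

```bash
cat >> h.py <<'E'
def inC(p,P): return CR(p[2]).T@(np.array(P)-[p[0],p[1],.092])
E
python3 - <<'E'
from h import *
p=np.load("vise.npy")
bot.move_linear(W(p,[0,-.010,.020])[0],.1)
hit=bot.move_linear(W(p,[0,-.010,-.002])[0],.03,until_force=6)
print(hit,(inC(p,bot.read_position())*1000).round(1),CR(p[2]).T@(bot.read_ft_force()),bot.read_moment(),bot.read_clock())
E
```

```text
True [ -0.2 -10.1   4.1] [-0.14190164 -0.5095417   2.8130137 ] [-0.439843   -0.05547176 -0.05691814] 8.3083
```

```bash
python3 - <<'E'
from h import *
p=np.load("vise.npy")
bot.set_gripper(0.9); bot.wait(.3)
print(bot.read_ft_force(),(inC(p,bot.read_position())*1000).round(1))
bot.move_linear(W(p,[0,-.010,.110])[0],.2)
# go above handle
hc=handle(p[3]);bot.move_linear(W(p,[hc[0],-.192,.11])[0],.25)
bot.wait(.1);print(bot.read_clock())
out=[];o=outline()
for c,(r0,r1,c0,c1) in(("top",(130,270,295,375)),("scene",(175,315,170,270))):
    im=bot.camera(c)[:,:,::-1];cv2.imwrite(f"pics/{c}2.png",im);f=4.2
    out.append(cv2.resize(im[r0:r1,c0:c1],None,fx=f,fy=f,interpolation=cv2.INTER_CUBIC))
    a=out[-1].copy()
    for dz,col in((0,(0,255,255)),(.032,(0,255,0))):
        q=((proj(c,W(p,np.c_[o[:,0]-.001,o[:,1]-.008,np.full(len(o),dz)]))+.5-[c0,r0])*f-.5).round().astype(int);cv2.polylines(out[-1] ,[q.reshape(-1,1,2)],True,col,1)
cv2.imwrite("pics/ov3.png",np.hstack(out))
E
```

```text
[ 0.17933293 -0.7407661   0.02869461] [-0.4 -9.3  3.7]
10.6667
```

View pics/ov3.png

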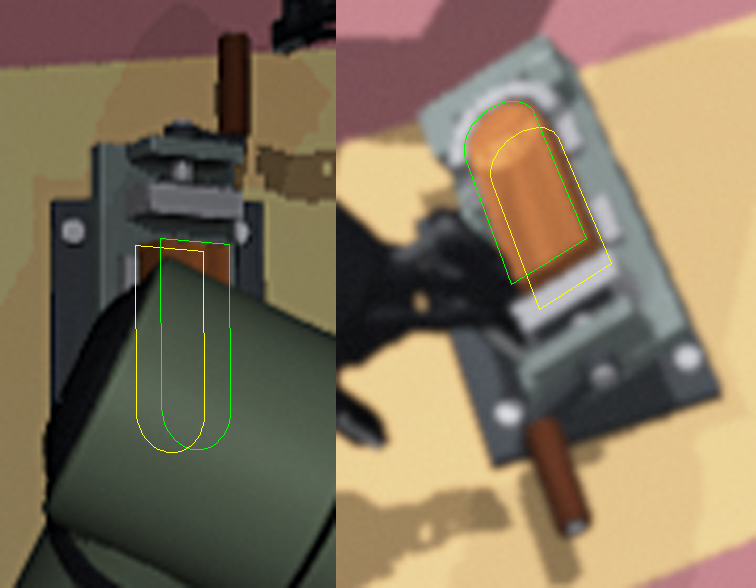

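The block sits flat between the rails, clear of the open jaw and with its round end at the pocket. The gripper is above the handle. Next I'll grasp it and make a short first turn, logging forces.

```bash
cat >> h.py <<'E'
def turn(p,k0,k1,step=.25,speed=.06,off=(0,0,0),stop=30,tstop=99):
    C=CR(p[2]);n=max(1,int(np.ceil(abs(k1-k0)/step)));k=k0
    for k in np.linspace(k0,k1,n+1)[1:]:
        bot.move_linear(W(p,handle(k)-[0,0,bot.grip_depth]+np.array(off))[0],speed)
        F=C.T@bot.read_ft_force();rad=F[0]*np.sin(k)+F[2]*np.cos(k);tan=F[0]*np.cos(k)-F[2]*np.sin(k)
        print(f"{k:.2f} rad {rad:.1f} tan {tan:.1f} y {F[1]:.1f}",(inC(p,bot.read_position())*1000).round(1))
        if np.linalg.norm(F)>stop or -tan>tstop: print("STOP");break
    return k
E
python3 - <<'E'
from h import *
p=np.load("vise.npy");k=p[3];h=handle(k)
bot.set_gripper(.7)
print(bot.move_linear(W(p,h-[0,0,bot.grip_depth])[0],.12,until_force=8),(inC(p,bot.read_position())*1000).round(1))
bot.set_gripper(0,40);print(bot.read_gripper_width()*85,CR(p[2]).T@bot.read_ft_force())
k=turn(p,k,k+1.6); np.save("k.npy",k);print(bot.read_gripper_width()*85,bot.read_clock())
E
```

```text
False [ -49.  -192.6  -12.5]
20.556339096773684 [-3.09901514 -0.77481329  0.72742875]
4.72 rad 6.1 tan -0.2 y -1.4 [ -51.  -192.3   -1.7]
4.95 rad 7.4 tan 0.4 y -1.9 [ -49.9 -192.3    9.9]
5.18 rad 6.9 tan -0.4 y -0.5 [ -46.1 -192.3   20.9]
5.41 rad 8.4 tan -0.8 y -0.0 [ -39.8 -192.3   30.8]
5.64 rad 8.7 tan -1.5 y 0.2 [ -31.4 -192.4   38.9]
5.87 rad 8.5 tan -0.4 y 0.2 [ -21.1 -192.4   44.9]
6.10 rad 7.0 tan -3.2 y 0.6 [  -9.6 -192.4   48.4]
20.22044114471981 15.075
```

```bash
python3 - <<'E'
from h import *
p=np.load("vise.npy");k=float(np.load("k.npy"))
k=turn(p,k,11.9,.3,.08)
np.save("k.npy",k);print(bot.read_gripper_width()*85,bot.read_clock())
E
```

```text
6.39 rad 8.4 tan -0.8 y 1.3 [   5.9 -192.5   48.6]
6.68 rad 7.1 tan -2.0 y -0.6 [  20.4 -192.5   44.3]
6.97 rad 3.0 tan 0.7 y -2.7 [  32.8 -192.5   36. ]
7.26 rad 0.7 tan 3.0 y -4.7 [  41.9 -192.4   24.8]
7.55 rad -0.8 tan 3.5 y -6.3 [  47.5 -192.4   11.3]
7.84 rad -3.2 tan 4.8 y -7.3 [  48.9 -192.4   -3.4]
8.13 rad -4.6 tan 5.3 y -6.6 [  46.  -192.4  -17.8]
8.42 rad -7.4 tan 5.4 y -6.7 [  39.1 -192.4  -30.5]
8.71 rad -8.2 tan 4.1 y -4.1 [  29.2 -192.5  -40.7]
9.00 rad -10.4 tan 3.7 y -2.1 [  17.3 -192.5  -47.4]
9.29 rad -14.1 tan 2.5 y 0.2 [   4.7 -192.5  -50.7]
9.58 rad -13.3 tan 1.6 y 1.7 [  -7.9 -192.5  -50.5]
9.87 rad -11.0 tan 1.5 y -0.6 [ -20.4 -192.4  -47.1]
10.16 rad -6.9 tan 0.3 y -2.6 [ -32.1 -192.3  -40.1]
10.45 rad -2.0 tan -0.2 y -5.0 [ -42.1 -192.2  -29.6]
10.74 rad 0.3 tan 0.4 y -5.0 [ -48.8 -192.2  -16. ]
11.03 rad 3.5 tan 1.8 y -4.2 [ -51.1 -192.2   -1.2]
11.32 rad 4.5 tan 1.5 y -3.6 [ -49.1 -192.2   13.4]
11.61 rad 6.6 tan 1.0 y -4.0 [ -42.9 -192.2   26.7]
11.90 rad 7.8 tan -0.1 y -2.9 [ -33.  -192.3   37.7]
20.519126303322818 21.7417
```

```bash
python3 - <<'E'
from h import *
p=np.load("vise.npy");k=float(np.load("k.npy"))
k=turn(p,k,12.4,.25,.05)
k=turn(p,k,13.4,.08,.03,tstop=13,stop=45)
np.save("k.npy",k);print(bot.read_gripper_width()*85,bot.read_clock())
c="scene";im=bot.camera(c)[:,:,::-1];cv2.imwrite("pics/s4.png",cv2.resize(im[175:315,170:270],None,fx=4.2,fy=4.2,interpolation=cv2.INTER_CUBIC))
E
```

```text
12.15 rad 7.8 tan -2.2 y -2.9 [ -22.6 -192.3   44.3]
12.40 rad 9.1 tan -2.6 y -2.3 [ -10.3 -192.4   48.2]
12.48 rad 9.3 tan -3.0 y -2.7 [  -6.7 -192.4   48.8]
12.55 rad 9.7 tan -4.8 y -1.6 [  -2.7 -192.4   49.1]
12.63 rad 9.0 tan -7.3 y -2.3 [   0.9 -192.4   49. ]
12.71 rad 9.2 tan -8.9 y -1.7 [   4.1 -192.4   48.8]
12.78 rad 8.9 tan -9.7 y -1.8 [   7.2 -192.5   48.4]
12.86 rad 9.4 tan -14.1 y -1.4 [  10.1 -192.5   47.8]
STOP
20.73042064136987 24.1917
```

View pics/s4.png

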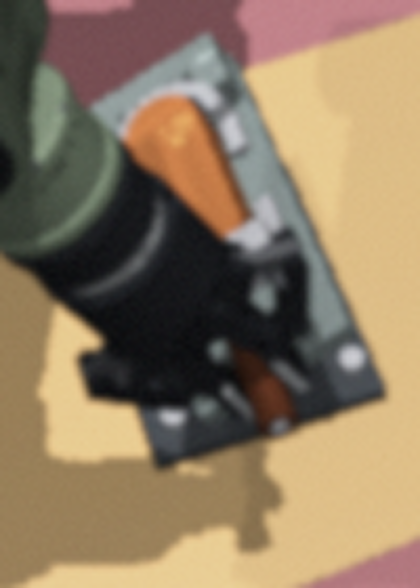

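The jaw has met the block, which is seated in the pocket, and the handle force rose from 3 to 14 N. I'll turn slightly further, release, back off and look.

```bash
python3 - <<'E'
from h import *
p=np.load("vise.npy");k=float(np.load("k.npy"))
k=turn(p,k,k+.2,.06,.02,tstop=17,stop=45)
bot.set_gripper(.7);bot.wait(.2);q=inC(p,bot.read_position())
bot.move_linear(W(p,q+[0,0,.09])[0],.15)
bot.goto_joints([1.059,0.326,-0.193,1.052,0,1.437]);bot.wait(.3);print(bot.read_ft_force(),bot.read_clock())
out=[];o=outline()
for c,(r0,r1,c0,c1) in(("top",(130,270,295,375)),("scene",(175,315,170,270))):
    im=bot.camera(c)[:,:,::-1];f=4.2
    a=cv2.resize(im[r0:r1,c0:c1],None,fx=f,fy=f,interpolation=cv2.INTER_CUBIC)
    q=((proj(c,W(p,np.c_[o[:,0],o[:,1],np.full(len(o),.032)]))+.5-[c0,r0])*f-.5).round().astype(int);cv2.polylines(a,[q.reshape(-1,1,2)],True,(0,255,0),1)
    out.append(a)
    for t in("tape","glue","screwdriver"): print(c,t,[np.round(d["bbox"]).tolist() for d in bot.search_frame(c,t)][:1])
cv2.imwrite("pics/ov5.png",np.hstack(out))
E
```

```text
12.91 rad 9.2 tan -16.0 y -1.8 [  11.7 -192.5   47.3]
12.96 rad 10.0 tan -18.1 y -0.5 [  13.4 -192.5   46.8]
STOP
[-0.18643036  0.5425904  -0.29698445] 29.2333
top tape []
top glue [[254.0, 109.0, 14.0, 25.0]]
top screwdriver [[199.0, 124.0, 14.0, 38.0]]
scene tape [[75.0, 218.0, 41.0, 36.0]]
scene glue [[328.0, 268.0, 23.0, 42.0]]
scene screwdriver [[352.0, 230.0, 48.0, 52.0]]
```

View pics/ov5.png

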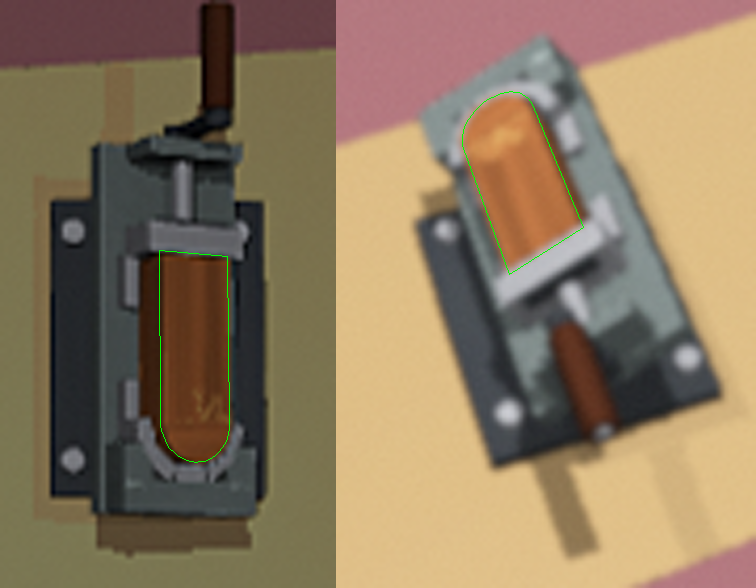

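The block lies flat in the pocket with the jaw square against it, matching the predicted seated outline in both views. The crank has stayed where I left it, and the bystanders haven't moved. I'll hand the job in.

```bash
python3 -c "
from cell import bot
bot.close_job()"
```

```text
the job is handed in; nothing more can be done
```

The smaller brown block is clamped flat in the vise with its round end in the pocket, and the job was handed in at about 29 s of the 72 s allowed. I found the vise and block poses from both cameras, placed the block between the rails under force guard and let go. I then turned the crank from about 4.5 to 12.96 rad (commanded).

**Clamping:** the handle force along the turning direction rose from about 3 N to 18 N, a little above the 10–15 N given as tight. I never measured the jaw's force on the block directly; I inferred it from the handle force.

**Block position:** in the last pictures from both cameras the block matched the predicted seated outline to about 1–2 mm. The jaw was flat against its square end, and the crank had stayed put after release.

**Robot and bystanders:**
- The arm was back at its start pose, with the force reading near zero.
- The glue showed the same detections as at the start, within a few pixels.
- The screwdriver's detected boxes differed in size from the start, but still covered the same spot.
- The tape was unchanged in the scene view, but the network missed it in the last top view.

**Disagreement with the brief:** the vise measured about 89° of turn, not the 25–55° described. I went by the measured pose, and the placing and cranking both worked with it.

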